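# Put the roaster's fittings into the service tray

### The job

Gather the coffee roaster's four cleaned fittings into the service tray: stand the waisted wooden knob with the square flange in the square dish, the straight wooden handle with the steel ferrule in the small round dish and the black-topped handle in the large round dish, and lay the sampling trier flat and lengthwise in the middle of the long trough, either way round. Each must sit flat on the floor of its dish or trough, at rest and released. The tamper and the brush only look like fittings: leave them standing where they are.

Things in the scene. Friction and masses are not known exactly. Their poses are not given: they have to be found in the camera images.
- feed_knob: Waisted turned wooden knob standing on a thin square steel flange, 64 mm high. Flange 50 x 50 mm, 6 mm thick with four dark bolt heads; wooden waist 24 mm, flaring to a head 40 mm in diameter between 46 and 58 mm above the underside. Origin: centre of the underside; z up along the knob, x and y parallel to the flange's sides.
- gate_handle: Straight wooden handle standing on its steel ferrule, 88 mm high. Ferrule 32 mm in diameter, 22 mm high; wood 28 mm in diameter from 50 to 80 mm above the underside. Origin: centre of the underside; z up along the handle.
- door_handle: Black plastic-topped handle standing on a round steel flange, 82 mm high. Flange 56 mm in diameter, 6 mm thick; steel stem 18 mm; black barrel-shaped top 36 mm in diameter from 50 to 72 mm above the underside. Origin: centre of the underside; z up along the handle.
- trier: Sampling trier lying on the table, 153 mm long: flat-sided wooden handle 100 mm long, 26 mm wide, 30 mm high, then a brass collar and a thin steel scoop 16 mm in diameter. Origin: on the underside of the wooden handle, 83 mm from the scoop's tip, 70 mm from the handle's end; x along the trier towards the scoop, z up. Mass centre near x = -12 mm.
- square_dish: Square steel dish, outside 80 x 80 mm, inside 74 x 74 mm, floor 3 mm thick, rim 11 mm above its underside. Fixed on the service tray, one of three dishes in a row, 92 mm apart in any order, 102 mm from the trough. Origin: centre of its underside, 3 mm above the table; z up, y along the row, -x towards the trough.
- small_dish: Small round steel dish, outside diameter 60 mm, inside 52 mm, floor 3 mm thick, rim 11 mm above its underside. Fixed on the service tray, one of three dishes in a row, 92 mm apart in any order, 102 mm from the trough. Origin: centre of its underside, 3 mm above the table; z up, y along the row, -x towards the trough.
- large_dish: Large round steel dish, outside diameter 86 mm, inside 78 mm, floor 3 mm thick, rim 11 mm above its underside. Fixed on the service tray, one of three dishes in a row, 92 mm apart in any order, 102 mm from the trough. Origin: centre of its underside, 3 mm above the table; z up, y along the row, -x towards the trough.
- trough: Long steel trough, outside 200 x 76 mm, inside 194 x 70 mm, floor 3 mm thick, rim 11 mm above its underside; its long side lies along y. Fixed on a shallow grey plastic service tray (fixed, 300 x 210 mm, rim 14 mm above the table) in front of the row of dishes. Origin: centre of its underside, 3 mm above the table; z up, +x towards the dishes.
- tamper: Look-alike that stays: a coffee tamper, 80 mm high, the same waisted wooden head (40 mm in diameter) on a thick round steel base 58 mm in diameter and 22 mm high. Loose. Origin: centre of the underside; z up.
- brush: Look-alike that stays: a cleaning brush standing on its head, 92 mm high, a straight wooden handle 28 mm in diameter on a round black bristle head 48 to 52 mm in diameter and 34 mm high. Loose. Origin: centre of the underside; z up.
There are look-alikes about, which are no part of the job. What is shaped like the trier but orange or turquoise is not meant.

How it is judged:
By the outcome, as a careful person would: the job done as asked, in the order asked, and still so for the second after the job is handed in, with the robot touching nothing.
It also fails if it takes over 128 s, if anything falls off the work surface, if the arm or the gripper's body presses on something with over 40 N, if the wrist force passes 120 N, or if a joint passes its speed limit or range.

### The arm

A 7-joint arm with a two-finger parallel gripper is mounted at the origin on the work surface. World frame = base frame: x ahead of the robot, y to its left, z up, the work surface at z = 0. Lengths are in m, angles in rad, forces in N, time in s.
With the tool pointing down it reaches from about 0.35 to 0.9 m from the base axis. Payload 19.9 kg.
Tool frame: the origin (TCP) lies at the very end of the fingers, on their centre line; the grasp point (between the pads) lies 19 mm behind it; z points along the fingers, y is the line along which they close (so a half turn about z gives the same grasp; the last joint's range is limited). The gripper opens to 85 mm and grips with 20 to 120 N. Pads are 22 mm wide; open, the fingers measure 114 mm over their backs; the gripper's body (76 mm by 85 mm) begins 54 mm behind the grasp point. The pads swing forward as they close: fully open they stand 13 mm farther back than shut.
Start: joints at [-1.216, 0.417, -0.01, 1.614, 0.005, 1.111, -0.053], TCP at [0.241, 0.577, 0.231] pointing down, gripper open.
Joint ranges: [-2.81, 2.81], [-0.39, 2.02], [-1.27, 1.25], [0.06, 2.57], [-1.19, 4.33], [0.19, 2], [-2.82, 2.82]. Speed limits (rad/s): [1.89, 1.89, 2.39, 2.39, 3.01, 3.01, 3.01].

### API

Orientations are given as [roll, pitch, yaw] about the fixed x, y, z axes, in that order (R = Rz(yaw) Ry(pitch) Rx(roll)).
In Python, from plant import r gives the robot as it stands.
- The arm moves only by the tool step_arm, never from a script. Its argument "targets" is text: rows parted by semicolons, each of 7 numbers parted by spaces: the turn, a rotation vector about the world's x, y, z in rad, then the shift along the world's x, y, z in cm, then the closure in counts, from 0 (fully open) to 255 (shut). A call has exactly 8 rows; each row is the pose to reach, as a shift and turn from the pose commanded when the call began; what a row does not reach only later rows make up. A row lasts 1/10 s, in which the tool goes at most 50 mm and 8.59 degrees, less where a joint would pass 70% of its speed; a pose out of reach is approached as far as the arm can. A call with a gripper value outside its range is refused whole. The fingers move at their own pace and stop on an object; "newtons" is the grip in N (left out, the last holds). Time passes only in rows, so rows that repeat a pose let the fingers close, or fill a call up. It gives the time, the measured TCP pose, the force, the opening and the grip force at its end, in the units of the state.
- r.observe(): the state, without advancing time (a new reading comes with each control period).
- r.grab_frame(name): name is "side" or "top" or "wrist"; returns a dict with "img" (384x512x3 uint8, red, green, blue), "depth" (384x512 float32, m along the optical axis (not along the pixel's ray), 0 where there is no reading), "K" (3x3 intrinsics, pixels), "xyz" and "orientation" of the camera in the world. Camera axes: x right, y down, z forward; pixel columns grow to the right and rows downward; lengths in m; the calibration is good to about 2 mm. A picture is of the moment at which its call begins.
- r.finish_job(): hands the job in; it is judged then, once.
The state is a dict: "time_s": time; "qpos": joint angles; "joint_velocities": joint speeds; "tau": joint torques, N m; "ee_pos": TCP position; "orientation": TCP orientation; "ft_force": force on the tool from outside, world axes, zero at the start; "ft_torque": the same for the moment, N m; "grip_width": finger opening in m; "grasp_force": force on a finger pad.
Only numpy, scipy, OpenCV 4.12 (cv2) and the standard library are available. Lean on these libraries where they do the work, as an engineer would, in place of code of your own. Each camera call takes 0.05 s, during which the arm holds its last target. There are 200 camera calls.

## Working session

There is one attempt and no reset: what is moved stays moved. The work goes in short steps, Python scripts to look and compute and a tool call to move; the robot and the scene stay as the last step left them, time stands still between calls to the robot, and variables do not carry over. Pictures are saved under pics/ and viewed, at most 14 in all, crops included, and the job is handed in when it is done.

Besides the shell and the picture viewer there is one more tool, called after "Emit:" as name(argument=value, ...) on one line, values as JSON. step_arm: Moves the arm, as the interface text tells. Its arguments: {"type":"object","properties":{"targets":{"type":"string"},"newtons":{"type":"number"}},"required":["targets"]}

```bash
ls; mkdir -p pics; cat > h.py <<'E'
import numpy as np, cv2
from scipy.spatial.transform import Rotation as R
from plant import r
def cam(n,save=None):
    f=r.grab_frame(n)
    f['R']=R.from_euler('xyz',f['orientation']).as_matrix(); f['t']=np.array(f['xyz'])
    if save: cv2.imwrite('pics/'+save+'.png',f['img'][:,:,::-1])
    return f
def cloud(f):
    d=f['depth'];v,u=np.mgrid[:d.shape[0],:d.shape[1]];K=np.array(f['K'])
    p=np.stack([(u-K[0,2])/K[0,0]*d,(v-K[1,2])/K[1,1]*d,d],-1)@f['R'].T+f['t']
    p[d<=0]=np.nan
    return p
def ray(f,u,v,z):
    K=np.array(f['K']);d=f['R']@np.array([(u-K[0,2])/K[0,0],(v-K[1,2])/K[1,1],1])
    return f['t']+d*(z-f['t'][2])/d[2]
E
python3 - <<'E'
from h import *
print(r.observe())
for n in('top','side'):
    f=cam(n,n+'0'); print(n,f['K'],f['xyz'],f['orientation'])
    np.savez('/tmp/'+n+'0.npz',**f)
E
```

```text
pics
{'time_s': 0.0, 'qpos': array([-1.21651166,  0.41795708, -0.01030645,  1.61418042,  0.00466794,
        1.11067869, -0.05300296]), 'joint_velocities': array([-0.00037245, -0.00124731,  0.00014163, -0.00016297,  0.00094148,
       -0.00010439,  0.00046392]), 'tau': array([-1.24846014e-03, -8.64440918e+01,  6.77932296e-01, -4.34897161e+01,
        1.90225197e-02,  7.39478826e-03, -2.18109801e-05]), 'ee_pos': array([0.24082438, 0.57636585, 0.23066816]), 'orientation': array([-3.14039467e+00,  6.02682075e-05,  2.74580224e+00]), 'ft_force': array([ 0.08891259, -1.61359405, -0.10916484]), 'ft_torque': array([0.00243744, 0.02148648, 0.02096514]), 'grasp_force': 0.0, 'grip_width': 0.08509912466915512}
top [[353.94919186   0.         259.55036111]
 [  0.         353.94919186 189.05006609]
 [  0.           0.           1.        ]] [0.42504083 0.07656868 1.12312924] [-3.09969983e+00  2.37471615e-03 -1.56403131e+00]
side [[480.66464614   0.         257.12068488]
 [  0.         480.66464614 197.18887712]
 [  0.           0.           1.        ]] [ 0.14785832 -1.03932771  0.87088801] [-2.18281768  0.02074093 -0.30875926]
```

View pics/top0.png

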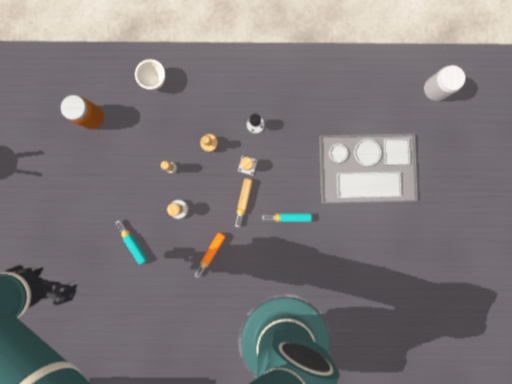

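View pics/side0.png

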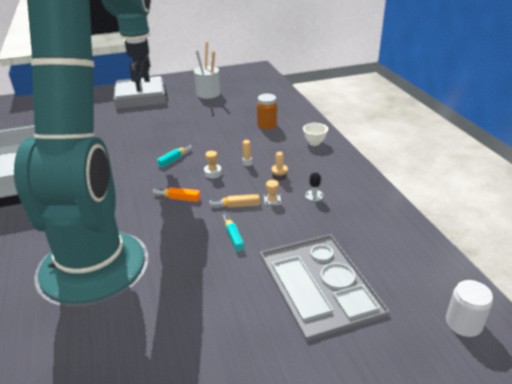

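The top view shows the knob at (248,165), gate handle (168,167), door handle (256,123), trier (244,203, scoop downward), tamper (178,209) and brush (209,143). The tray is at (368,168), with the small, large and square dishes in a row at (339,153), (368,152) and (398,152), and the trough at (370,185). The side view agrees.

```bash
python3 - <<'E'
from h import *
f=dict(np.load('/tmp/top0.npz')); p=cloud(f); 
print('table z',np.nanmedian(p[250:330,150:220,2]), np.nanmedian(p[60:120,300:400,2]))
for n,(u,v),rad in[('knob',(248,165),13),('gate',(168,167),12),('door',(256,123),13),('tamper',(178,209),14),('brush',(209,143),12)]:
    q=p[v-rad:v+rad+1,u-rad:u+rad+1].reshape(-1,3); q=q[np.isfinite(q[:,2])]
    zm=np.percentile(q[:,2],99.5); t=q[q[:,2]>zm-.015]
    b=q[(q[:,2]>.003)]
    print(n,'zmax',zm.round(3),'topmid',((t.min(0)+t.max(0))/2)[:2].round(4),(t.max(0)-t.min(0))[:2].round(3),len(t))
def mask_trier(f):
    hsv=cv2.cvtColor(f['img'],cv2.COLOR_RGB2HSV); return hsv
hsv=cv2.cvtColor(f['img'],cv2.COLOR_RGB2HSV)
for nm,(u,v) in dict(tri=(245,195),orange=(213,247)).items(): print(nm,hsv[v,u],p[v,u].round(3))
m=((hsv[...,0]>12)&(hsv[...,0]<25)&(hsv[...,1]>100)&(hsv[...,2]>120)).astype(np.uint8)
n,l,s,c=cv2.connectedComponentsWithStats(m)
for i in range(1,n):
    if s[i,4]>20: 
        vu=np.argwhere(l==i)[:,::-1].astype(np.float32); rect=cv2.minAreaRect(vu)
        print(s[i],rect)
        if abs(c[i][0]-244)<8 and abs(c[i][1]-200)<15:
            P=np.array([ray(f,u,v,.028)[:2] for u,v in vu]); print('trier',cv2.minAreaRect((P*1000).astype(np.float32)))
# dishes: bright
m=((hsv[...,2]>200)&(hsv[...,1]<50)).astype(np.uint8); m[:,:315]=0;m[:125]=0;m[210:]=0
n,l,s,c=cv2.connectedComponentsWithStats(m)
for i in range(1,n):
    if s[i,4]>60: print('dish',s[i],c[i].round(1),ray(f,*c[i],.008)[:2].round(4),cv2.minAreaRect(np.argwhere(l==i)[:,::-1].astype(np.float32)))
print('rim z',[p[v,u].round(3) for u,v in[(370,185),(368,152),(339,153),(398,152)]])
E
```

```text
table z 0.0015454931385798787 0.0011031185941707822
knob zmax 0.068 topmid [0.5449 0.1208] [0.036 0.036] 135
gate zmax 0.091 topmid [0.5367 0.3581] [0.027 0.024] 69
door zmax 0.085 topmid [0.677  0.0959] [0.033 0.033] 110
tamper zmax 0.084 topmid [0.4068 0.3332] [0.038 0.039] 147
brush zmax 0.097 topmid [0.6119 0.2383] [0.023 0.024] 67
tri [ 21 108 249] [0.452 0.124 0.033]
orange [ 17 221 254] [0.292 0.221 0.031]
[ 75 101  16  23  74] ((84.33972930908203, 113.33686065673828), (8.981212615966797, 23.219722747802734), 28.810794830322266)
[201 134  16  18 225] ((208.5, 142.5), (17.0, 15.0), 90.0)
[241 157  12  12 109] ((246.75003051757812, 163.25001525878906), (11.31370735168457, 10.60660171508789), 45.0)
[161 161  12   9  83] ((166.5, 165.0), (8.0, 11.0), 90.0)
[237 179  15  36 292] ((243.97059631347656, 196.11764526367188), (8.246211051940918, 36.1378059387207), 14.03624439239502)
trier ((448.8257141113281, 127.5115966796875), (25.544048309326172, 111.7571792602539), 76.47654724121094)
[167 204  15  12 132] ((174.0, 209.5), (11.0, 14.0), 90.0)
[275 213   5   9  30] ((277.2099914550781
[... 275 characters left out ...]
52645111084, 35.59796905517578), 29.744882583618164)
dish [354 139  27  27 509] [367.9 152.4] [ 0.5903 -0.2625] ((367.88677978515625, 152.8480682373047), (24.454376220703125, 25.643648147583008), 41.987213134765625)
dish [384 140  26  25 555] [396.5 151.5] [ 0.5937 -0.3529] ((396.5, 152.0), (24.0, 25.0), 90.0)
dish [329 144  19  19 230] [338.6 153. ] [ 0.5877 -0.1697] ((337.7500305175781, 152.75003051757812), (17.677669525146484, 16.970561981201172), 45.0)
dish [ 340  172   61   26 1463] [369.4 184.5] [ 0.4884 -0.2666] ((370.0, 184.5), (25.0, 60.0), 90.0)
rim z [array([ 0.487, -0.268,  0.009]), array([ 0.592, -0.264,  0.005]), array([ 0.588, -0.172,  0.006]), array([ 0.592, -0.357,  0.01 ])]
```

Emit:
step_arm(targets="0 0 0.1 4 -4 0 0;0 0 0.2 6 -8 0 0;0 0 0.3 8.5 -12 0 0;0 0 0.396 11 -16 0 0;0 0 0.396 13.5 -20 0 0;0 0 0.396 16 -24 0 0;0 0 0.396 18 -27 0 0;0 0 0.396 20 -30 0 0", newtons=30)

```text
time_s: 0.9
ee_pos: [0.4416, 0.2749, 0.2312]
orientation: [-3.141, -0.0, 3.141]
ft_force: [1.2, 0.7, -0.2]
grip_width: 0.0851
grasp_force: 0.0
```

Emit:
step_arm(targets="0 0 0 2 -3 0 0;0 0 0 4 -6 0 0;0 0 0 6 -9 0 0;0 0 0 8 -12 0 0;0 0 0 10 -15 0 0;0 0 0 10.4 -15.5 0 0;0 0 0 10.4 -15.5 0 0;0 0 0 10.4 -15.5 0 0")

```text
time_s: 1.7
ee_pos: [0.5443, 0.1227, 0.231]
orientation: [3.141, -0.001, -3.14]
ft_force: [0.5, -0.2, 0.0]
grip_width: 0.0855
grasp_force: 0.0
```

```bash
python3 - <<'E'
from h import *
f=cam('wrist','w1'); np.savez('/tmp/w1.npz',**f); print(f['xyz'],f['orientation'],r.observe()['time_s'],r.observe()['qpos'])
E
```

```text
[0.46877863 0.12147909 0.37387847] [ 2.84492893e+00 -1.35466419e-05  1.57380310e+00] 1.75 [-0.43288467  0.3003977   0.18934505  1.78881522 -0.06435716  1.05872634
  1.35251717]
```

View pics/w1.png

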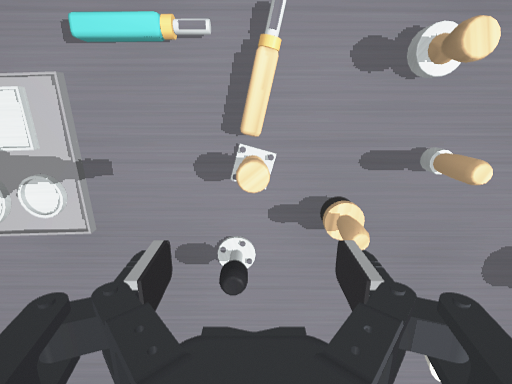

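The wrist view shows the knob head at (253,175) with its flange around (254,162), door flange (237,253), gate ferrule (437,161), trier handle (262,95, end at 250,130) and brush (345,218).

```bash
python3 - <<'E'
from h import *
f=dict(np.load('/tmp/w1.npz')); p=cloud(f)
def win(u,v,a): return p[v-a:v+a,u-a:u+a].reshape(-1,3)
def fit(q,lo,hi,name):
    q=q[(q[:,2]>lo)&(q[:,2]<hi)]
    (c,s,a)=cv2.minAreaRect((q[:,:2]*1000).astype(np.float32)); print(name,len(q),np.round(c,1),np.round(s,1),round(a,1),'zmax',q[:,2].max().round(3))
print('table',np.nanmedian(win(100,330-150,8)[:,2]),np.nanmedian(win(300,100,10)[:,2]))
fit(win(253,172,28),.05,.1,'knob head'); fit(win(253,165,26),.004,.012,'flange')
fit(win(234,275,18),.055,.1,'door top'); fit(win(237,250,22),.004,.012,'door flange')
fit(win(470,168,25),.055,.1,'gate top'); 
hsv=cv2.cvtColor(f['img'],cv2.COLOR_RGB2HSV)
m=((hsv[...,0]>10)&(hsv[...,0]<25)&(hsv[...,1]>60)&(hsv[...,2]>140)).astype(np.uint8)
m[:,:235]=0;m[:30]=0;m[140:]=0;m[:,290:]=0
q=p[m>0];q=q[q[:,2]>.022];fit(q,.02,.05,'trier')
print(ray(f,436,163,.022).round(4))
E
```

```text
table 0.0001674155055398363 5.84309540347383e-05
knob head 919 [546.5 120.5] [37.8 38.8] 17.3 zmax 0.067
flange 593 [547.2 120.9] [50.2 50.2] 74.5 zmax 0.012
door top 748 [673.9  96.5] [27.9 35. ] 2.5 zmax 0.084
door flange 726 [674.2  97.5] [54.5 46.6] 82.9 zmax 0.012
gate top 984 [536.5 357.7] [25.9 25.3] 23.1 zmax 0.09
trier 1369 [449.4 128.6] [ 25.9 111.8] 77.4 zmax 0.032
[0.5388 0.3532 0.022 ]
```

Emit:
step_arm(targets="0 0 0 0.25 -0.15 -4 0;0 0 0 0.25 -0.15 -8 0;0 0 0 0.25 -0.15 -12 0;0 0 0 0.25 -0.15 -15 0;0 0 0 0.25 -0.15 -17.5 0;0 0 0 0.25 -0.15 -19.5 0;0 0 0 0.25 -0.15 -20.3 0;0 0 0 0.25 -0.15 -20.3 0")

```text
time_s: 2.55
ee_pos: [0.5467, 0.1209, 0.0277]
orientation: [-3.141, -0.001, -3.14]
ft_force: [-0.3, -0.2, 0.4]
grip_width: 0.0855
grasp_force: 0.0
```

Emit:
step_arm(targets="0 0 0 0 0 0 80;0 0 0 0 0 0 160;0 0 0 0 0 0 255;0 0 0 0 0 0 255;0 0 0 0 0 0 255;0 0 0 0 0 0 255;0 0 0 0 0 0 255;0 0 0 0 0 0 255", newtons=30)

```text
time_s: 3.35
ee_pos: [0.548, 0.1206, 0.0291]
orientation: [3.141, 0.001, -3.141]
ft_force: [-1.3, 2.2, 7.6]
grip_width: 0.0388
grasp_force: 29.5
```

Emit:
step_arm(targets="0 0 0 0 0 1 255;0 0 0 0 0 4 255;0 0 0 0 0 8 255;0 0 0 0.2 -2 11 255;0 0 0.05 0.5 -6 12 255;0 0 0.1 1 -10 12 255;0 0 0.15 1.4 -14 12 255;0 0 0.2 1.8 -18 12 255")

```text
time_s: 4.15
ee_pos: [0.5653, -0.0615, 0.1492]
orientation: [-3.141, 0.001, -2.939]
ft_force: [0.3, -0.0, -2.4]
grip_width: 0.0386
grasp_force: 30.7
```

Emit:
step_arm(targets="0 0 0.05 0.5 -4 0 255;0 0 0.1 0.9 -8 0 255;0 0 0.1 1.3 -12 0 255;0 0 0.1 1.7 -16 0 255;0 0 0.1 2.1 -20 0 255;0 0 0.1 2.4 -23 0 255;0 0 0.1 2.4 -23 0 255;0 0 0.1 2.4 -23 0 255")

```text
time_s: 4.95
ee_pos: [0.5891, -0.2904, 0.1486]
orientation: [3.142, -0.0, -2.843]
ft_force: [0.6, 1.2, -1.8]
grip_width: 0.0387
grasp_force: 30.8
```

```bash
python3 - <<'E'
from h import *
f=cam('wrist','w2'); np.savez('/tmp/w2.npz',**f); print(r.observe()['ee_pos'],r.observe()['grip_width'],r.observe()['qpos'])
E
```

```text
[ 0.58939833 -0.28922519  0.1485544 ] 0.0386179475363625 [ 0.2561112   0.56232661  0.21518039  1.607287   -0.13733996  0.98698297
  2.38624899]
```

View pics/w2.png

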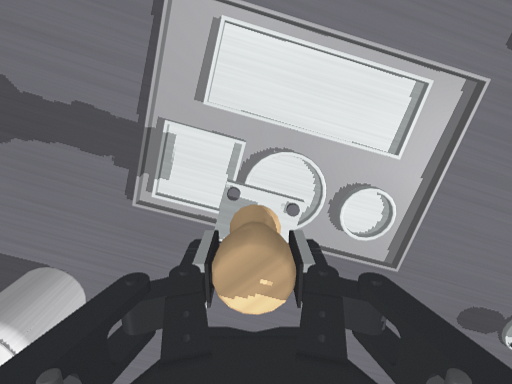

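The knob is held upright. The square dish's corners are at (166,121), (245,141) and (152,197), the trough's corners at (222,17), (432,81), (401,157) and (205,102), and the small dish is centred at (368,214).

```bash
python3 - <<'E'
from h import *
f=dict(np.load('/tmp/w2.npz'))
g=lambda u,v:ray(f,u,v,.014)[:2]*1000
T=[g(*c) for c in[(222,17),(432,81),(401,157),(205,102)]]
print('trough',np.mean(T,0).round(1),[np.linalg.norm(T[i]-T[(i+1)%4]).round(0) for i in range(4)],'yaw',[np.degrees(np.arctan2(*(a-b)[::-1])).round(1) for a,b in((T[1],T[0]),(T[2],T[3]),(T[3],T[0]),(T[2],T[1]))])
S=[g(*c) for c in[(166,121),(245,141),(152,197)]]
print('square',((S[1]+S[2])/2).round(1),np.linalg.norm(S[0]-S[1]).round(0),np.linalg.norm(S[0]-S[2]).round(0),'small',g(368,214).round(1))
p=cloud(f);q=p[160:300,195:310].reshape(-1,3)
q=q[(q[:,2]>.10)&(q[:,2]<.14)]
print(q[:,2].min(),np.percentile(q[:,2],[5,30]))
E
```

```text
trough [ 488.2 -260. ] [np.float64(198.0), np.float64(73.0), np.float64(199.0), np.float64(73.0)] yaw [np.float64(92.1), np.float64(92.0), np.float64(2.7), np.float64(3.1)]
square [ 593.6 -349. ] 78.0 80.0 small [ 586.5 -165.1]
0.11918437879084798 [0.12407186 0.12561152]
```

Emit:
step_arm(targets="0 0 0 0.2 -3 0 255;0 0 0 0.45 -6.2 0 255;0 0 0 0.45 -6.2 -4 255;0 0 0 0.45 -6.2 -7 255;0 0 0 0.45 -6.2 -9.5 255;0 0 0 0.45 -6.2 -10.7 255;0 0 0 0.45 -6.2 -11.3 255;0 0 0 0.45 -6.2 -11.3 255")

```text
time_s: 5.8
ee_pos: [0.5947, -0.351, 0.036]
orientation: [-3.142, 0.001, -2.84]
ft_force: [0.2, -0.9, -1.7]
grip_width: 0.0384
grasp_force: 30.8
```

```bash
python3 - <<'E'
from h import *
s=r.observe();print(s['ee_pos'],s['ft_force'],s['grip_width'])
f=cam('wrist','w3'); np.savez('/tmp/w3.npz',**f);cam('side','s3')
E
```

```text
[ 0.59466237 -0.35103417  0.03601062] [ 0.23188413 -0.8843736  -1.72659041] 0.03843798926435521
```

View pics/w3.png

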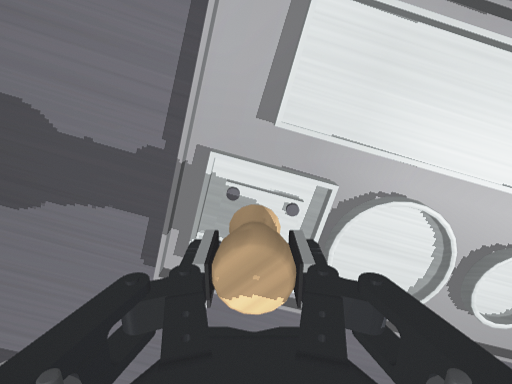

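The flange lies inside the square dish with margin on all sides. I'll lower the last millimetre, release and go for the gate handle.

Emit:
step_arm(targets="0 0 0 0 0 -0.1 255;0 0 0 0 0 -0.15 255;0 0 0 0 0 -0.15 150;0 0 0 0 0 -0.15 60;0 0 0 0 0 -0.15 0;0 0 0 0 0 -0.15 0;0 0 0 0 0 3 0;0 0 0 0 0 8 0")

```text
time_s: 6.7
ee_pos: [0.5923, -0.3509, 0.1133]
orientation: [3.138, -0.004, -2.841]
ft_force: [0.2, -0.8, 0.4]
grip_width: 0.0857
grasp_force: 0.0
```

Emit:
step_arm(targets="0 0 -0.1 0 0 5 0;0 0 -0.25 0 4 8 0;0 0 -0.4 -0.5 8 8 0;0 0 -0.55 -1 12 8 0;0 0 -0.7 -1 17 8 0;0 0 -0.85 -1.5 22 8 0;0 0 -1 -2 27 8 0;0 0 -1.1 -2.5 32 8 0")

```text
time_s: 7.5
ee_pos: [0.5696, -0.0408, 0.1954]
orientation: [3.141, 0.0, 2.337]
ft_force: [1.1, 1.2, 0.2]
grip_width: 0.0851
grasp_force: 0.0
```

Emit:
step_arm(targets="0 0 -0.1 0 5 0 0;0 0 -0.25 -0.5 10 0 0;0 0 -0.4 -1 15 0 0;0 0 -0.55 -1.5 20 0 0;0 0 -0.7 -2 25 0 0;0 0 -0.77 -2.5 30 0 0;0 0 -0.77 -3.2 35 0 0;0 0 -0.77 -3.2 38.9 0 0")

```text
time_s: 8.3
ee_pos: [0.5374, 0.3426, 0.1955]
orientation: [-3.141, -0.0, 1.573]
ft_force: [1.1, -0.8, -0.1]
grip_width: 0.0854
grasp_force: 0.0
```

```bash
python3 - <<'E'
from h import *
f=cam('top'); p=cloud(f)
s=r.observe();print(s['time_s'],s['ee_pos'],s['orientation'],s['grip_width'],s['qpos'])
q=p[130:175,380:415].reshape(-1,3);t=q[(q[:,2]>.05)]
print('knob',len(t),t.max(0),((t.min(0)+t.max(0))/2).round(4))
f=cam('wrist','w4'); np.savez('/tmp/w4.npz',**f)
E
```

```text
8.35 [0.53510049 0.35205515 0.19484162] [-3.14042208 -0.00349637  1.58191143] 0.08524247496931035 [-0.95565229  0.51207477  0.45379264  1.6211743  -0.25215125  1.06552414
 -0.41862488]
knob 152 [ 0.61039049 -0.33240547  0.07678756] [ 0.5921 -0.3515  0.0643]
```

View pics/w4.png

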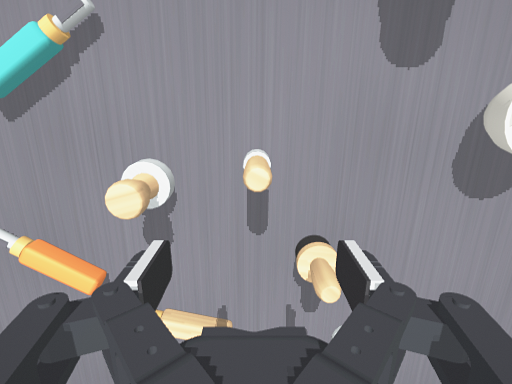

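The knob now stands in its dish. The gate handle is at (257,165), clear of the tamper at (140,190) and the brush at (320,270).

```bash
python3 - <<'E'
from h import *
f=dict(np.load('/tmp/w4.npz')); p=cloud(f)
q=p[145:195,240:275].reshape(-1,3)
for lo,hi in((.05,.1),(.004,.03)):
    t=q[(q[:,2]>lo)&(q[:,2]<hi)];print(len(t),cv2.minEnclosingCircle((t[:,:2]*1000).astype(np.float32)),t.max(0))
s=r.observe();print(s['ee_pos'])
E
```

```text
793 ((537.7740478515625, 360.5682373046875), 14.00031852722168) [0.5515744  0.37452084 0.09001293]
189 ((537.9046630859375, 361.7470397949219), 15.393733978271484) [0.55292959 0.37631199 0.02985598]
[0.53576287 0.34813183 0.19452516]
```

Emit:
step_arm(targets="0 0 0 0.15 1.0 0 0;0 0 0 0.15 1.0 0 0;0 0 0 0.15 1.0 -3 0;0 0 0 0.15 1.0 -6 0;0 0 0 0.15 1.0 -8 0;0 0 0 0.15 1.0 -8 0;0 0 0 0.15 1.0 -8 0;0 0 0 0.15 1.0 -8 0")

```text
time_s: 9.2
ee_pos: [0.5407, 0.3502, 0.1168]
orientation: [3.14, -0.001, 1.572]
ft_force: [-0.2, 0.1, 1.5]
grip_width: 0.0855
grasp_force: 0.0
```

```bash
python3 - <<'E'
from h import *
f=cam('wrist'); p=cloud(f);s=r.observe();print(s['ee_pos'],s['orientation'])
q=p[:,190:330].reshape(-1,3);c=np.array([.537,.359])
q=q[np.linalg.norm(q[:,:2]-c,axis=1)<.03]
for lo,hi in((.05,.1),(.004,.03)):
    t=q[(q[:,2]>lo)&(q[:,2]<hi)];print(len(t),cv2.minEnclosingCircle((t[:,:2]*1000).astype(np.float32)))
E
```

```text
[0.54056027 0.35040529 0.11676419] [ 3.14009703e+00 -1.15751873e-03  1.57260271e+00]
1583 ((537.9072265625, 360.7485046386719), 13.86449146270752)
358 ((537.8491821289062, 360.6903381347656), 15.867505073547363)
```

Emit:
step_arm(targets="0 0 0 -0.25 0.95 0 0;0 0 0 -0.25 0.95 0 0;0 0 0 -0.25 0.95 -3 0;0 0 0 -0.25 0.95 -5.5 0;0 0 0 -0.25 0.95 -7.2 0;0 0 0 -0.25 0.95 -7.5 0;0 0 0 -0.25 0.95 -7.5 0;0 0 0 -0.25 0.95 -7.5 80")

```text
time_s: 10.05
ee_pos: [0.5379, 0.3602, 0.0414]
orientation: [3.14, -0.001, 1.573]
ft_force: [-0.5, -0.8, 0.9]
grip_width: 0.0731
grasp_force: 0.0
```

Emit:
step_arm(targets="0 0 0 0 0 0 160;0 0 0 0 0 0 255;0 0 0 0 0 0 255;0 0 0 0 0 0 255;0 0 0 0 0 0 255;0 0 0 0 0 0 255;0 0 0 0 0 0 255;0 0 0 0 0 0 255")

```text
time_s: 10.85
ee_pos: [0.5375, 0.3601, 0.0407]
orientation: [3.141, -0.0, 1.573]
ft_force: [-0.5, 0.2, 5.5]
grip_width: 0.0275
grasp_force: 30.5
```

Emit:
step_arm(targets="0 0 0 0 0 2 255;0 0 0 0 0 6 255;0 0 0 0 0 10 255;0 0 0 0 -3 13 255;0 0 0 0.3 -7 13 255;0 0 0 0.7 -12 13 255;0 0 0 1.1 -17 13 255;0 0 0 1.6 -22 13 255")

```text
time_s: 11.65
ee_pos: [0.5529, 0.1386, 0.1703]
orientation: [-3.141, -0.0, 1.573]
ft_force: [2.0, -0.3, -0.5]
grip_width: 0.0272
grasp_force: 30.4
```

Emit:
step_arm(targets="0 0 0 0.4 -5 0 255;0 0 0 0.8 -10 0 255;0 0 0 1.2 -15 0 255;0 0 0 1.6 -20 0 255;0 0 0 2 -23 0 255;0 0 0 2.4 -26 0 255;0 0 0 2.4 -26 0 255;0 0 0 2.4 -26 0 255")

```text
time_s: 12.45
ee_pos: [0.577, -0.12, 0.17]
orientation: [-3.141, -0.0, 1.572]
ft_force: [0.3, -0.3, -1.6]
grip_width: 0.0268
grasp_force: 30.4
```

```bash
python3 - <<'E'
from h import *
f=cam('wrist','w5'); np.savez('/tmp/w5.npz',**f); s=r.observe(); print(s['ee_pos'],s['orientation'],s['grip_width'])
E
```

```text
[ 0.57710897 -0.11902995  0.17002215] [-3.14104541e+00 -3.45035002e-04  1.57315267e+00] 0.026825171280574243
```

View pics/w5.png

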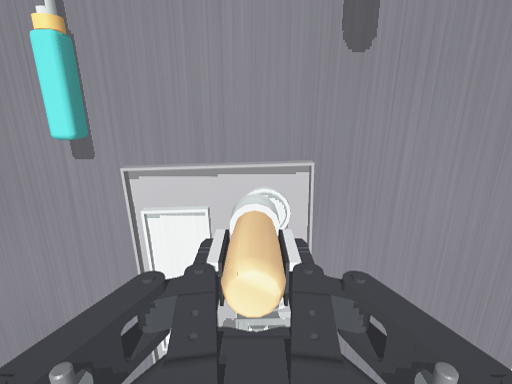

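The handle is held upright. The small dish's rim shows behind it, with its right edge at (291,212) and top at (268,187).

```bash
python3 - <<'E'
from h import *
f=dict(np.load('/tmp/w5.npz'))
g=lambda u,v,z=.014:(ray(f,u,v,z)[:2]*1000).round(1)
print('dish right x-30',g(291,212),'top y-30',g(268,187))
print('tray corners z.014',g(123,169),g(313,163)); print('trough top',g(143,210),g(209,208))
E
```

```text
dish right x-30 [ 619.  -163.1] top y-30 [ 592.3 -133.6]
tray corners z.014 [ 434.8 -113.7] [ 640.3 -106.6]
trough top [ 451.2 -161.1] [ 526.1 -158.5]
```

Emit:
step_arm(targets="0 0 0 0.5 -2.5 0 255;0 0 0 1.05 -4.6 0 255;0 0 0 1.05 -4.6 -3 255;0 0 0 1.05 -4.6 -6.5 255;0 0 0 1.05 -4.6 -9.5 255;0 0 0 1.05 -4.6 -11.5 255;0 0 0 1.05 -4.6 -12.1 255;0 0 0 1.05 -4.6 -12.1 255")

```text
time_s: 13.3
ee_pos: [0.5876, -0.1647, 0.0489]
orientation: [-3.14, -0.0, 1.574]
ft_force: [0.3, 0.2, 0.1]
grip_width: 0.0272
grasp_force: 30.3
```

```bash
python3 - <<'E'
from h import *
f=cam('wrist','w6'); s=r.observe(); print(s['ee_pos'],s['ft_force'],s['grip_width'])
E
```

```text
[ 0.58814968 -0.16505859  0.04988213] [ 0.58850334  0.08279729 -1.6336458 ] 0.02694352756621741
```

View pics/w6.png

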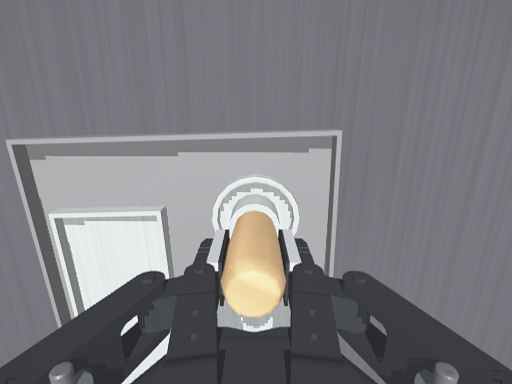

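The ferrule is centred in the small dish.

Emit:
step_arm(targets="0 0 0 0 0 -0.15 255;0 0 0 0 0 -0.3 255;0 0 0 0 0 -0.3 255;0 0 0 0 0 -0.3 170;0 0 0 0 0 -0.3 80;0 0 0 0 0 -0.3 0;0 0 0 0 0 -0.3 0;0 0 0 0 0 2 0")

```text
time_s: 14.15
ee_pos: [0.5863, -0.1651, 0.0673]
orientation: [-3.138, -0.001, 1.573]
ft_force: [0.4, -0.9, 0.5]
grip_width: 0.084
grasp_force: 0.0
```

Emit:
step_arm(targets="0 0 0 0 0 4 0;0 0 0 0 0 8 0;0 0 0 0 2 12 0;0 0 0 1.5 6.5 12 0;0 0 0 3 11 12 0;0 0 0 4.5 15.5 12 0;0 0 0 6 20 12 0;0 0 0 7.5 23 12 0")

```text
time_s: 14.95
ee_pos: [0.663, 0.0685, 0.1892]
orientation: [-3.141, -0.001, 1.576]
ft_force: [0.3, -1.0, 0.5]
grip_width: 0.0854
grasp_force: 0.0
```

Emit:
step_arm(targets="0 0 0 1.1 3.2 0 0;0 0 0 1.1 3.2 0 0;0 0 0 1.1 3.2 -2 0;0 0 0 1.1 3.2 -4 0;0 0 0 1.1 3.2 -5 0;0 0 0 1.1 3.2 -5 0;0 0 0 1.1 3.2 -5 0;0 0 0 1.1 3.2 -5 0")

```text
time_s: 15.75
ee_pos: [0.6743, 0.0963, 0.1404]
orientation: [3.14, -0.0, 1.573]
ft_force: [0.6, -0.4, 0.3]
grip_width: 0.0853
grasp_force: 0.0
```

```bash
python3 - <<'E'
from h import *
f=cam('wrist','w7'); p=cloud(f);s=r.observe();print(s['ee_pos'],s['orientation'])
q=p[:,150:360].reshape(-1,3);c=np.array([.674,.097])
q=q[np.linalg.norm(q[:,:2]-c,axis=1)<.04]
for lo,hi in((.05,.1),(.003,.012)):
    t=q[(q[:,2]>lo)&(q[:,2]<hi)];print(len(t),cv2.minEnclosingCircle((t[:,:2]*1000).astype(np.float32)),t.max(0))
f=cam('top');p=cloud(f)
for n,a in(('gate',(slice(135,170),slice(322,352))),('knob',(slice(130,175),slice(380,415)))):
    q=p[a].reshape(-1,3);t=q[(q[:,2]>.05)];print(n,len(t),t[:,2].max(),((t.min(0)+t.max(0))/2).round(4))
E
```

```text
[0.67421897 0.09637668 0.14030189] [ 3.14034924e+00 -2.77337767e-04  1.57299730e+00]
1674 ((679.1232299804688, 97.10882568359375), 17.752273559570312) [0.69641153 0.1145493  0.08408796]
1231 ((679.1924438476562, 96.76895141601562), 27.81501579284668) [0.70690634 0.12417338 0.0118317 ]
gate 96 0.09840113215185586 [ 0.5861 -0.1645  0.0749]
knob 154 0.07746455583957612 [ 0.5923 -0.3505  0.0641]
```

Emit:
step_arm(targets="0 0 0 0.4 0.05 -3 0;0 0 0 0.4 0.05 -6 0;0 0 0 0.4 0.05 -8.5 0;0 0 0 0.4 0.05 -10 0;0 0 0 0.4 0.05 -10.3 0;0 0 0 0.4 0.05 -10.3 0;0 0 0 0.4 0.05 -10.3 0;0 0 0 0.4 0.05 -10.3 80")

```text
time_s: 16.65
ee_pos: [0.6784, 0.097, 0.0376]
orientation: [3.14, -0.0, 1.573]
ft_force: [0.8, -0.6, 0.5]
grip_width: 0.0732
grasp_force: 0.0
```

Emit:
step_arm(targets="0 0 0 0 0 0 160;0 0 0 0 0 0 255;0 0 0 0 0 0 255;0 0 0 0 0 0 255;0 0 0 0 0 0 255;0 0 0 0 0 0 255;0 0 0 0 0 0 255;0 0 0 0 0 0 255")

```text
time_s: 17.45
ee_pos: [0.678, 0.0969, 0.0366]
orientation: [3.141, -0.0, 1.573]
ft_force: [-0.1, 0.4, 6.1]
grip_width: 0.0347
grasp_force: 29.6
```

Emit:
step_arm(targets="0 0 0 0 0 2 255;0 0 0 0 0 6 255;0 0 0 0 0 10 255;0 0 0 0 -1 14 255;0 0 0 -1.2 -5 14 255;0 0 0 -2.4 -9.5 14 255;0 0 0 -3.6 -14 14 255;0 0 0 -4.8 -18.5 14 255")

```text
time_s: 18.25
ee_pos: [0.6287, -0.0896, 0.176]
orientation: [-3.141, -0.0, 1.573]
ft_force: [1.6, -1.2, -2.4]
grip_width: 0.035
grasp_force: 30.5
```

Emit:
step_arm(targets="0 0 0 -1.2 -4.5 0 255;0 0 0 -2.4 -9 0 255;0 0 0 -3.6 -13.5 0 255;0 0 0 -4 -16.9 0 255;0 0 0 -4 -16.9 0 255;0 0 0 -4 -16.9 -3 255;0 0 0 -4 -16.9 -6 255;0 0 0 -4 -16.9 -6 255")

```text
time_s: 19.05
ee_pos: [0.5878, -0.2557, 0.1125]
orientation: [-3.136, -0.002, 1.573]
ft_force: [0.1, 0.2, -1.7]
grip_width: 0.0354
grasp_force: 30.8
```

```bash
python3 - <<'E'
from h import *
f=cam('wrist','w8'); np.savez('/tmp/w8.npz',**f); s=r.observe(); print(s['ee_pos'],s['orientation'],s['grip_width'])
E
```

```text
[ 0.58880431 -0.25645146  0.11495549] [-3.13816726e+00 -9.99828314e-04  1.57311421e+00] 0.03459752377366571
```

View pics/w8.png

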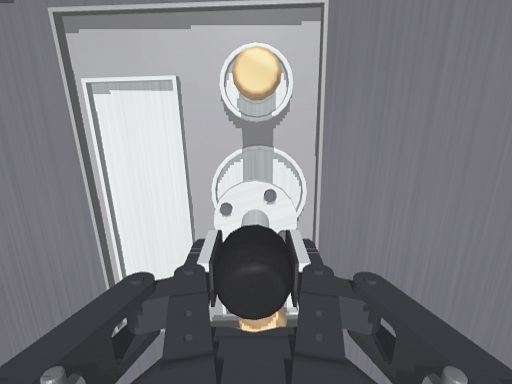

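The door handle is held upright above the large dish, whose rim runs from (211,190) to (307,188) with its top at (258,147). The gate handle stands in the small dish at (257,80).

```bash
python3 - <<'E'
from h import *
f=dict(np.load('/tmp/w8.npz'))
g=lambda u,v,z=.014:(ray(f,u,v,z)[:2]*1000).round(1)
print(g(211,190),g(307,188),'top-43',g(258,147), 'trough',g(84,80),g(177,77), r.observe()['ee_pos'])
E
```

```text
[ 548.4 -255.4] [ 634.2 -253. ] top-43 [ 590.2 -216.7] trough [ 450.  -163.8] [ 524.9 -161.2] [ 0.58880431 -0.25645146  0.11495549]
```

Emit:
step_arm(targets="0 0 0 0.2 -0.15 -3 255;0 0 0 0.2 -0.15 -5 255;0 0 0 0.2 -0.15 -6.4 255;0 0 0 0.2 -0.15 -7 255;0 0 0 0.2 -0.15 -7.2 255;0 0 0 0.2 -0.15 -7.3 255;0 0 0 0.2 -0.15 -7.3 255;0 0 0 0.2 -0.15 -7.3 255")

```text
time_s: 19.9
ee_pos: [0.5921, -0.2587, 0.0439]
orientation: [3.141, 0.0, 1.573]
ft_force: [0.0, 1.2, -2.2]
grip_width: 0.0346
grasp_force: 30.8
```

Emit:
step_arm(targets="0 0 0 0 0 -0.1 255;0 0 0 0 0 -0.15 255;0 0 0 0 0 -0.15 255;0 0 0 0 0 -0.15 170;0 0 0 0 0 -0.15 80;0 0 0 0 0 -0.15 0;0 0 0 0 0 -0.15 0;0 0 0 0 0 2 0")

```text
time_s: 20.7
ee_pos: [0.5904, -0.2579, 0.0612]
orientation: [-3.138, -0.001, 1.573]
ft_force: [-0.1, -0.4, 0.2]
grip_width: 0.0853
grasp_force: 0.0
```

Emit:
step_arm(targets="0 0 0 0 0 4 0;0 0 0 0 0 8 0;0 0 0.14 0 0 12 0;0 0 0.28 -1 3 14 0;0 0 0.42 -2.5 7.5 14 0;0 0 0.56 -4 12 14 0;0 0 0.7 -5.5 16.5 14 0;0 0 0.84 -7 21 14 0")

```text
time_s: 21.5
ee_pos: [0.5209, -0.047, 0.2034]
orientation: [3.141, 0.0, 2.419]
ft_force: [1.2, 0.5, 0.3]
grip_width: 0.0858
grasp_force: 0.0
```

Emit:
step_arm(targets="0 0 0.14 -1.5 4.5 0 0;0 0 0.28 -3 9 0 0;0 0 0.42 -4.5 13.5 0 0;0 0 0.51 -7.4 17.8 0 0;0 0 0.51 -7.4 17.8 0 0;0 0 0.51 -7.4 17.8 -2 0;0 0 0.51 -7.4 17.8 -4 0;0 0 0.51 -7.4 17.8 -4 0")

```text
time_s: 22.3
ee_pos: [0.4467, 0.1288, 0.1616]
orientation: [-3.14, -0.003, 2.923]
ft_force: [-0.1, -0.2, -0.1]
grip_width: 0.0854
grasp_force: 0.0
```

```bash
python3 - <<'E'
from h import *
f=cam('wrist','w9'); p=cloud(f);s=r.observe();print(s['ee_pos'],s['orientation'])
hsv=cv2.cvtColor(f['img'],cv2.COLOR_RGB2HSV)
m=(hsv[...,0]>10)&(hsv[...,0]<25)&(hsv[...,1]>60)&(hsv[...,2]>120)
q=p[m];q=q[(q[:,2]>.022)&(q[:,2]<.05)&(np.linalg.norm(q[:,:2]-[.447,.129],axis=1)<.08)]
c,sz,a=cv2.minAreaRect((q[:,:2]*1000).astype(np.float32));print(len(q),c,sz,a,q.max(0))
f=cam('top');p=cloud(f)
for n,a in(('gate',(slice(135,170),slice(322,352))),('knob',(slice(130,175),slice(380,415))),('door',(slice(130,175),slice(352,380)))):
    q=p[a].reshape(-1,3);t=q[(q[:,2]>.05)];print(n,len(t),t[:,2].max(),((t.min(0)+t.max(0))/2).round(4))
E
```

```text
[0.44733911 0.12894741 0.16283537] [-3.14027269e+00 -1.43328709e-03  2.92240008e+00]
625 (448.7676696777344, 129.04409790039062) (25.923879623413086, 110.47090911865234) 77.07731628417969 [0.50454719 0.14931063 0.03155261]
gate 95 0.09874326262621058 [ 0.5864 -0.1642  0.0748]
knob 158 0.08790564641809917 [ 0.5919 -0.3221  0.0696]
door 135 0.0922603349297122 [ 0.5903 -0.2575  0.0757]
```

View pics/w9.png

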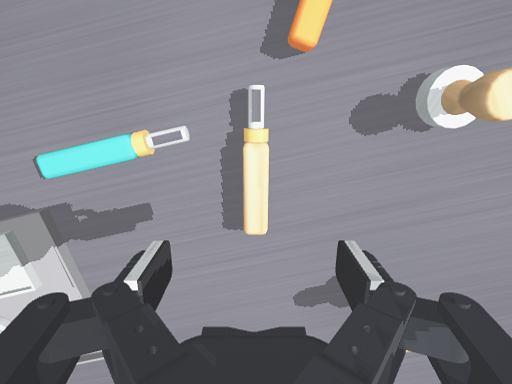

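The trier is aligned with the tool and runs from (256,85) to (256,233). The turquoise look-alike stays clear of the fingers.

Emit:
step_arm(targets="0 0 0 0 0 -4 0;0 0 0 0 0 -8 0;0 0 0 0 0 -11.5 0;0 0 0 0 0 -14 0;0 0 0 0 0 -15.2 0;0 0 0 0 0 -15.7 0;0 0 0 0 0 -15.7 0;0 0 0 0 0 -15.7 0")

```text
time_s: 23.2
ee_pos: [0.4486, 0.1297, 0.0074]
orientation: [3.141, 0.001, 2.923]
ft_force: [0.6, 0.3, 0.1]
grip_width: 0.0852
grasp_force: 0.0
```

Emit:
step_arm(targets="0 0 0 0 0 0 80;0 0 0 0 0 0 160;0 0 0 0 0 0 255;0 0 0 0 0 0 255;0 0 0 0 0 0 255;0 0 0 0 0 0 255;0 0 0 0 0 0 255;0 0 0 0 0 0 255")

```text
time_s: 24.0
ee_pos: [0.4479, 0.1295, 0.0065]
orientation: [3.142, 0.0, 2.923]
ft_force: [-2.1, 0.1, 8.2]
grip_width: 0.0257
grasp_force: 29.6
```

Emit:
step_arm(targets="0 0 0 0 0 2 255;0 0 0 0 0 6 255;0 0 0 0 0 10 255;0 0 -0.13 0 -3 13 255;0 0 -0.26 0.5 -7 13 255;0 0 -0.39 1 -11.5 13 255;0 0 -0.52 1.5 -16 13 255;0 0 -0.65 2 -20 13 255")

```text
time_s: 24.8
ee_pos: [0.4675, -0.0727, 0.1365]
orientation: [3.141, 0.0, 2.267]
ft_force: [0.2, 0.8, -1.9]
grip_width: 0.0258
grasp_force: 30.2
```

Emit:
step_arm(targets="0 0 -0.13 0.5 -4.5 0 255;0 0 -0.26 1 -9 0 255;0 0 -0.39 1.5 -13.5 0 255;0 0 -0.52 2 -18 0 255;0 0 -0.65 2.2 -20.8 0 255;0 0 -0.67 2.2 -20.8 0 255;0 0 -0.67 2.2 -20.8 -2 255;0 0 -0.67 2.2 -20.8 -2 255")

```text
time_s: 25.6
ee_pos: [0.4887, -0.2775, 0.1144]
orientation: [-3.138, -0.002, 1.604]
ft_force: [-0.8, -0.2, -0.7]
grip_width: 0.0256
grasp_force: 30.2
```

```bash
python3 - <<'E'
from h import *
f=cam('wrist','w10'); np.savez('/tmp/w10.npz',**f);s=r.observe();print(s['ee_pos'],s['orientation'],s['grip_width'])
E
```

```text
[ 0.48916719 -0.27770774  0.11553762] [-3.13946375e+00 -1.12114325e-03  1.60400706e+00] 0.025148868988865328
```

View pics/w10.png

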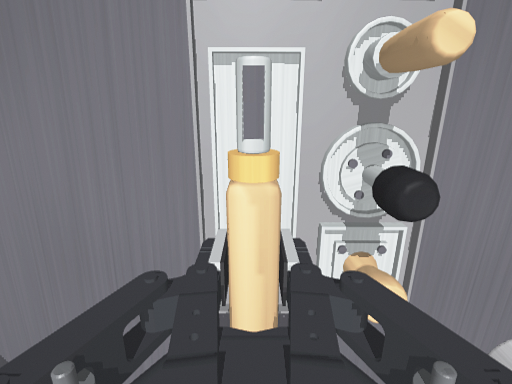

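The trier is held level along the trough, with its tip at (254,57). The trough's end corners are at (209,49) and (304,49). All three handles stand in their dishes.

```bash
python3 - <<'E'
from h import *
f=dict(np.load('/tmp/w10.npz'));p=cloud(f)
g=lambda u,v,z=.014:(ray(f,u,v,z)[:2]*1000).round(1)
print(g(209,49),g(304,49),'at lower',g(217,230),g(297,230)); print('tip',p[62:70,250:258].reshape(-1,3)[::9].round(4).tolist(), g(254,57,.13))
q=p[200,225:285];print(np.nanmedian(q[:,0]))
E
```

```text
[ 448.8 -163.5] [ 523.1 -160.9] at lower [ 454.7 -318.1] [ 530.  -315.4]
tip [[0.4833, -0.1873, 0.1308], [0.4838, -0.1878, 0.1314], [0.4842, -0.1881, 0.1307], [0.4846, -0.1885, 0.1313], [0.485, -0.1889, 0.1317], [0.4855, -0.1894, 0.1327], [0.4859, -0.1897, 0.1326], [0.4863, -0.19, 0.1317]] [ 484.9 -185.3]
0.487258314739924
```

Emit:
step_arm(targets="0 0 0 0.1 0.2 -3 255;0 0 0 0.1 0.2 -6 255;0 0 0 0.1 0.2 -8 255;0 0 0 0.1 0.2 -9.3 255;0 0 0 0.1 0.2 -9.9 255;0 0 0 0.1 0.2 -10.1 255;0 0 0 0.1 0.2 -10.1 255;0 0 0 0.1 0.2 -10.1 255")

```text
time_s: 26.45
ee_pos: [0.4912, -0.2768, 0.0161]
orientation: [3.141, 0.0, 1.603]
ft_force: [-0.4, -0.6, -1.0]
grip_width: 0.0256
grasp_force: 30.3
```

Emit:
step_arm(targets="0 0 0 0 0 -0.1 255;0 0 0 0 0 -0.2 255;0 0 0 0 0 -0.3 255;0 0 0 0 0 -0.35 255;0 0 0 0 0 -0.35 255;0 0 0 0 0 -0.35 150;0 0 0 0 0 -0.35 150;0 0 0 0 0 -0.35 150")

```text
time_s: 27.25
ee_pos: [0.4908, -0.2766, 0.0117]
orientation: [-3.141, 0.0, 1.603]
ft_force: [0.5, 0.1, -1.2]
grip_width: 0.0349
grasp_force: 0.0
```

Emit:
step_arm(targets="0 0 0 0 0 0.5 150;0 0 0 0 0 2 150;0 0 0 0 0 5 150;0 0 0 0 0 9 150;0 0 0 0 0 13 150;0 0 0 -1 3 16 150;0 0 0 -2 7 16 150;0 0 0 -3 11 16 150")

```text
time_s: 28.05
ee_pos: [0.4605, -0.1658, 0.1735]
orientation: [3.139, 0.0, 1.602]
ft_force: [1.5, 0.8, 0.2]
grip_width: 0.0352
grasp_force: 0.0
```

Emit:
step_arm(targets="0 0 0 0 4 0 150;0 0 0 0 8 0 150;0 0 0 0 12 0 150;0 0 0 0 16 0 150;0 0 0 0 20 0 150;0 0 0 0 20 0 150;0 0 0 0 20 0 150;0 0 0 0 20 0 150")

```text
time_s: 28.85
ee_pos: [0.4608, 0.0326, 0.1723]
orientation: [3.141, -0.0, 1.602]
ft_force: [0.4, -0.8, 0.3]
grip_width: 0.0355
grasp_force: 0.0
```

```bash
python3 - <<'E'
from h import *
a=cam('top')['img'][110:230,300:440];b=cam('side')['img'][120:350,200:420]
a=cv2.resize(a,None,fx=2.8,fy=2.8,interpolation=cv2.INTER_CUBIC);b=cv2.resize(b,(380,397),interpolation=cv2.INTER_CUBIC)
o=np.zeros((400,790,3),np.uint8);o[:a.shape[0],:a.shape[1]]=a;o[:397,400:780]=b
cv2.imwrite('pics/end.png',o[:,:,::-1])
E
```

```text
(no output)
```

View pics/end.png

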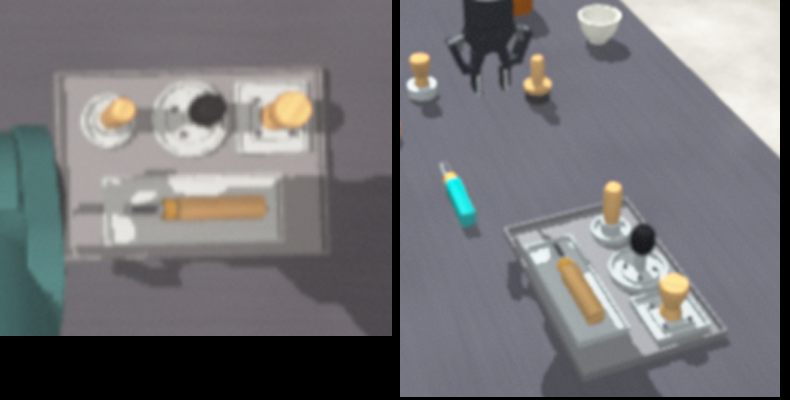

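The top and side views show the three handles standing in their dishes and the trier in the trough. I'll check with numbers that the trier lies flat and centred, and that the arm's shadow isn't misleading me.

```bash
python3 - <<'E'
from h import *
for n in('top','side'):
    f=cam(n);p=cloud(f)
    q=p.reshape(-1,3);q=q[(abs(q[:,0]-.49)<.03)&(abs(q[:,1]+.262)<.12)&(q[:,2]>.0175)&(q[:,2]<.08)]
    h=q[q[:,2]>.03]
    print(n,len(q),'y',q[:,1].min().round(4),q[:,1].max().round(4),'x',np.median(q[:,0]).round(4))
    for y in np.arange(-.34,-.17,.02):
        t=q[abs(q[:,1]-y)<.01]; 
        if len(t): print(round(y,2),len(t),np.percentile(t[:,2],90).round(4),((t[:,0].min()+t[:,0].max())/2).round(4))
print(r.observe()['time_s'])
E
```

```text
top 381 y -0.359 -0.1621 x 0.4882
-0.34 14 0.0371 0.4905
-0.32 54 0.0387 0.489
-0.3 62 0.0394 0.4889
-0.28 54 0.0394 0.4887
-0.26 56 0.04 0.4884
-0.24 54 0.0375 0.487
-0.22 40 0.0351 0.4872
-0.2 31 0.0327 0.4854
-0.18 11 0.0299 0.4854
side 512 y -0.3384 -0.1851 x 0.4869
-0.34 73 0.0341 0.4918
-0.32 82 0.0359 0.4918
-0.3 79 0.0361 0.4913
-0.28 77 0.0358 0.4899
-0.26 71 0.0357 0.4897
-0.24 53 0.0347 0.4892
-0.22 33 0.0321 0.4877
-0.2 36 0.0301 0.4872
-0.18 8 0.0267 0.4868
29.05
```

```bash
python3 -c "
from plant import r
print(r.finish_job())"
```

```text
the job is handed in; nothing more can be done
None
```

I placed all four fittings in the order asked and handed the job in at about 29 s. The final views show the three handles standing in their dishes; the trier lies flat and centred in the trough. The tamper and brush were never touched.

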